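# Unload the infrared drying hood with the tray hook

## Task

The carriers in the steel tray under the drying hood are dry. First set the chimney damper half open, lever at the red mark, to let the fumes off; then take the tray hook from its bracket, hook it inside the tray's front rim and drag the tray straight out until that rim stands about 6 cm in front of the hood. Hang the hook back on its bracket. The tray is hot and its carriers brittle: never touch it with the gripper nor press or pull hard on it, keep all three carriers flat in it, and leave the wash bottle and the loose steel weight in front where they are.

Things in the scene. Friction and masses are not known exactly. Their poses are not given: they have to be found in the camera images.
- hood: white sheet-metal infrared drying hood standing fixed on the worktop, open at the front and below, 290 deep (x) x 300 wide (y) x 252 mm high, walls 10 mm, clear height inside 220 mm under a 32 mm thick heater head that reaches to the front plane. Origin under its centre at worktop height; its x axis points from the open front to the back, y to its left, z up. Front plane at x = -145 mm. A chimney (outer diameter 72 mm, top at z = 336 mm) stands on it at x = -55 mm, y = 0
- hood_front (a point): middle of the lower front edge of the heater head (x = -145, y = 0, z = 220 mm in the hood's frame), with the hood's axes
- damper (a joint): angle of the damper lever on the chimney, rad: 0 = shut (lever level, pointing to the hood's left), 0.785 = half open (at the red mark of the quadrant behind it), 1.571 = fully open (lever straight up). Stiff enough to stay where it is left (about 1.5 N at the knob)
- damper_knob (a point): centre of the red round knob of the lever: diameter 16 mm, 30 mm long, its axis along the hood's x; it sticks out to the front on a short stem, 62 mm from the spindle; the flat lever lies 25 mm behind its centre
- damper_hinge (a point): point of the lever's spindle axis level with the knob's centre (x = -134, y = 0, z = 300 mm in the hood's frame); the spindle runs along the hood's x axis
- hook_grip (a point): centre of the wooden handle of the tray hook. Handle 26 (x) x 16 (y) x 66 mm (z, the long axis, up as it hangs); grasp it across its 16 mm. Below it, at z = -39 to -33 mm from this point, a steel collar of diameter 34 mm; a round shank of diameter 8 mm runs from it down to a bend at z = -164 mm; from there a flat tongue (34 wide along y, 34 long, 5 mm thick) is bent back by 50 degrees from the shank's line, towards -x (towards the robot as it hangs). 0.16 kg
- hook_tip (a point): end of the hook's tongue, at x = -26, y = 0, z = -186 mm from hook_grip in the hook's own axes
- hook_rest (a point): place of the hook on its bracket: centre of the underside of the collar when it hangs there (the hook_grip is then 39 mm above it). The bracket is a level steel fork on the hood's right side at z = 235 mm, its two prongs (14 mm wide, 17 mm apart) point to the hood's front (-x) and end 25 mm in front of this point with ends turned up 5 mm; the slot is open to the front. Has the hood's axes
- tray_rim (a point): middle of the front rim of the stainless steel tray (outer face of the wall, top edge), 28 mm above the worktop; the point has the tray's axes, x to the back. Tray 160 (x) x 210 (y) x 28 mm high, open on top, upright walls 3 mm thick, floor 3 mm thick, on the worktop. About 0.35 kg, with 0.1 kg in it; it slides on the worktop with a few newtons
- puck_0_mid (a point): centre of a round white sample carrier, diameter 52, 20 mm thick, lying in the back part of the tray (its nearest edge 65 to 85 mm behind the rim)
- puck_1_mid (a point): centre of the second sample carrier, diameter 54, 20 mm thick
- puck_2_mid (a point): centre of the third sample carrier, diameter 52, 20 mm thick
- wash_bottle: white wash bottle with a nozzle, diameter 77, 253 mm high, origin under its centre; bystander to the left of the hood's front
- steel_weight: turned steel weight with a bore, diameter 42, 24 mm high, origin under its centre; bystander to the right of the hood's front

How it is judged:
By the outcome, as a careful person would: the job done as asked, in the order asked, and still so for the second after the job is handed in, with the robot touching nothing.
It also fails if it takes over 67 s, if anything falls off the work surface, if the arm or the gripper's body presses on something with over 40 N, if the wrist force passes 120 N, or if a joint passes its speed limit or range.

## Robot

A 7-joint arm with a two-finger parallel gripper is mounted at the origin on a cart in front of the work surface, level with it; the furniture and walls round the work are solid. World frame = base frame: x ahead of the robot, y to its left, z up, the work surface at z = 0. Lengths are in m, angles in rad, forces in N, time in s.
With the tool pointing down it reaches from about 0.4 to 0.85 m from the base axis. Payload 10.4 kg.
Tool frame: the origin (TCP) lies midway between the tips of the shut fingers; the grasp point (between the pads) lies 19 mm behind it; z points along the fingers, y is the line along which they close (so a half turn about z gives the same grasp; the last joint's range is limited). The gripper opens to 87 mm and grips with 3 to 60 N. Pads are 19 mm wide; open, the fingers measure 117 mm over their backs; the gripper's body (75 mm by 190 mm) begins 51 mm behind the grasp point.
Start: joints at [1.19, 0.332, -0.065, 1.46, 0.022, 1.35, -0.088], TCP at [0.219, -0.585, 0.223] pointing down, gripper open.
Joint ranges: [-2.6, 2.6], [-0.5, 2.12], [-1.47, 1.34], [0.16, 2.42], [-1.27, 4.41], [0.06, 2.06], [-2.6, 2.6]. Speed limits (rad/s): [2.22, 2.22, 2.79, 2.79, 3.14, 3.14, 3.14].

## Interface

Orientations are given as a 3x3 rotation matrix whose columns are the frame's x, y, z axes.
In Python, from workcell import ctrl gives the robot as it stands.
- The arm moves only by the tool jog_arm, never from a script. Its argument "deltas" is one flat list of numbers, 4 for each row, row after row: the shift along the tool's x, y, z as a fraction of full scale, then the turn about the tool's z as a fraction of full scale. In form: [dx, dy, dz, turn, dx, dy, dz, turn, ...]. A call has 1 to 20 rows; each row shifts and turns the commanded pose from where the row before left it, along the tool's axes as they then stand; what a row does not reach is not made up. Full scale, the value 1, is 80 mm for a shift and 180 degrees for a turn. A row lasts 1/10 s, in which the tool goes at most 50 mm and 8.59 degrees, less where a joint would pass 70% of its speed; a pose out of reach is approached as far as the arm can. A call with a number of a shift or a turn outside -1 to 1 is refused whole. A call with a gripper value outside its range is refused whole. "grip" is the closure, from -1 (fully open) to 1 (shut), set as the call begins (left out, the last holds). The fingers move at their own pace and stop on an object; "force" is the grip in N (left out, the last holds). Time passes only in rows, so rows that do not move let the fingers close. It gives the time, the measured TCP pose, the force, the opening and the grip force at its end, in the units of the state.
- ctrl.state(): the state, without advancing time (a new reading comes with each control period).
- ctrl.read_camera(name): name is "side" or "top"; returns the picture (480x640x3 uint8, red, green, blue); there is no depth.
- ctrl.get_calibration(name): a dict with "mtx" (3x3 intrinsics, pixels), "k1" (the pictures are not rectified: a ray, as slopes to the right and down, at radius r is drawn at 1 + k1 r^2 times it, then the intrinsics apply), "rvec" (rotation vector, rad) and "tvec" (3), from world to camera coordinates, as OpenCV has them. Camera axes: x right, y down, z forward; pixel columns grow to the right and rows downward; lengths in m; the calibration is good to about 2 mm. A picture is of the moment at which its call begins. get_calibration takes no time and is no camera call.
- ctrl.hand_in(): hands the job in; it is judged then, once.
Trained networks look in the newest picture that a camera, given by its name, has taken for a name from the list of things; names that differ only in an ending like _2 or _b are one class to them, and where a whole thing is asked for, a point or a joint stands for the part that bears it (a point fixed in the world has none). Each returns a list of dicts, best first, with "score" (0 to 1); they miss things now and then, are a little off and sometimes report something else, mostly with a low value. They report only what shows in the picture. A call takes as long as a camera call.
- ctrl.silhouettes(name, camera): "mask" (480x640 bool, what is visible of it).
- ctrl.place_of(name, camera): "xyz" ([x, y, z] in m, in the coordinates of the camera as it stood for that picture, good to about 4 mm: a listed point, or the origin of a listed thing).
The state is a dict: "t": time; "qpos": joint angles; "dq": joint speeds; "tau": joint torques, N m; "tool_pos": TCP position; "tool_rot": TCP orientation; "contact_force": force on the tool from outside, world axes, zero at the start; "ft_torque": the same for the moment, N m; "width": finger opening in m; "grasp_force": force on a finger pad.
Only numpy, scipy, OpenCV 4.12 (cv2) and the standard library are available. Lean on these libraries where they do the work, as an engineer would, in place of code of your own. Each camera call takes 0.05 s, during which the arm holds its last target. There are 200 camera calls.

## Working session

There is one attempt and no reset: what is moved stays moved. The work goes in short steps, Python scripts to look and compute and a tool call to move; the robot and the scene stay as the last step left them, time stands still between calls to the robot, and variables do not carry over. Pictures are saved under pics/ and viewed, at most 10 in all, crops included, and the job is handed in when it is done.

Besides the shell and the picture viewer there is one more tool, called after "Request:" as name(argument=value, ...) on one line, values as JSON. jog_arm: Moves the arm, as the interface text tells. Its arguments: {"type":"object","properties":{"deltas":{"type":"array"},"grip":{"type":"number"},"force":{"type":"number"}},"required":["deltas"]}

```bash
mkdir -p pics; ls; cat > h.py <<'E'
import numpy as np, cv2
from workcell import ctrl
np.set_printoptions(precision=4,suppress=True)
def cam(n):
    c=ctrl.get_calibration(n); R=cv2.Rodrigues(np.array(c["rvec"],float))[0]; t=np.array(c["tvec"],float).ravel()
    return c,R,t
def world(n,p):
    c,R,t=cam(n); return R.T@(np.array(p)-t)
def proj(n,P):
    c,R,t=cam(n); p=R@np.array(P)+t; s=p[:2]/p[2]; s=s*(1+c["k1"]*(s@s)); K=np.array(c["mtx"]); return (K@np.r_[s,1])[:2]
def find(name,cams=("side","top"),k=2):
    for n in cams:
        for d in ctrl.place_of(name,n)[:k]:
            w=world(n,d["xyz"]); print(name,n,round(d["score"],2),w,proj(n,w).round())
def snap(n,f=None):
    im=ctrl.read_camera(n)
    if f: cv2.imwrite(f"pics/{f}.png",im[:,:,::-1])
    return im
E
python3 - <<'E'
from h import *
a=snap("side","s0");b=snap("top","t0")
for n in "hood hood_front damper_knob damper_hinge hook_grip hook_tip hook_rest tray_rim puck_0_mid wash_bottle steel_weight".split(): find(n, k=3 if 'puck' in n else 1)
for n in("side","top"):
    c,R,t=cam(n);print(n,-R.T@t,R[2])
print(ctrl.state())
E
```

```text
pics
hood_front top 0.8 [ 0.5471 -0.1157  0.2159] [363. 238.]
damper_knob side 0.63 [ 0.5546 -0.0456  0.3086] [333. 189.]
damper_knob top 0.61 [ 0.5533 -0.0502  0.3072] [340. 216.]
damper_hinge side 0.8 [ 0.5593 -0.1121  0.3038] [362. 191.]
damper_hinge top 0.82 [ 0.5584 -0.1126  0.2983] [363. 216.]
hook_grip side 0.96 [ 0.6108 -0.3094  0.2749] [451. 200.]
hook_grip top 0.66 [ 0.6078 -0.3142  0.2712] [432. 204.]
hook_tip side 0.65 [ 0.5858 -0.3095  0.0918] [446. 276.]
hook_tip top 0.81 [ 0.5843 -0.3108  0.0862] [424. 251.]
hook_rest side 0.73 [ 0.6139 -0.3088  0.2408] [450. 213.]
hook_rest top 0.93 [ 0.6104 -0.312   0.2338] [430. 212.]
tray_rim side 0.75 [ 0.6095 -0.1132  0.033 ] [365. 287.]
tray_rim top 0.9 [ 0.6136 -0.112   0.0291] [357. 259.]
puck_0_mid side 0.53 [ 0.7214 -0.1769  0.0172] [395. 273.]
puck_0_mid top 0.51 [ 0.7159 -0.1763  0.0126] [373. 235.]
wash_bottle side 0.38 [ 0.6106 -0.3097  0.2751] [451. 200.]
steel_weight side 0.79 [ 0.4747 -0.3213  0.001 ] [448. 334.]
side [-0.7118 -0.2864  0.7758] [ 0.892   0.1893 -0.4104]
top [-0.4541  0.0665  1.4996] [ 0.6117 -0.0535 -0.7893]
{'t': 1.2, 'qpos': array([ 1.1904,  0.3322, -0.0647,  1.4601,  0.0216,  1.3499, -0.0885]), 'dq': array([ 0.0012, -0.0003, -0.0016, -0.0001,  0.0002,  0.0007, -0.0002]), 'tau': array([  0.0009, -62.3044,   0.025 , -39.0112,  -0.0612,   0.0316,
         0.    ]), 'tool_pos': array([ 0.2189, -0.5854,  0.2226]), 'tool_rot': array([[ 0.9367,  0.3502,  0.0001],
       [ 0.3502, -0.9367, -0.0001],
       [ 0.    ,  0.0001, -1.    ]]), 'contact_force': array([0.4587, 0.3408, 0.4909]), 'ft_torque': array([ 0.0281, -0.0061,  0.0074]), 'grasp_force': 0.0, 'width': 0.08692867588135704}
```

```bash
sleep 1; ls pics
```

```text
s0.png
t0.png
```

View pics/s0.png

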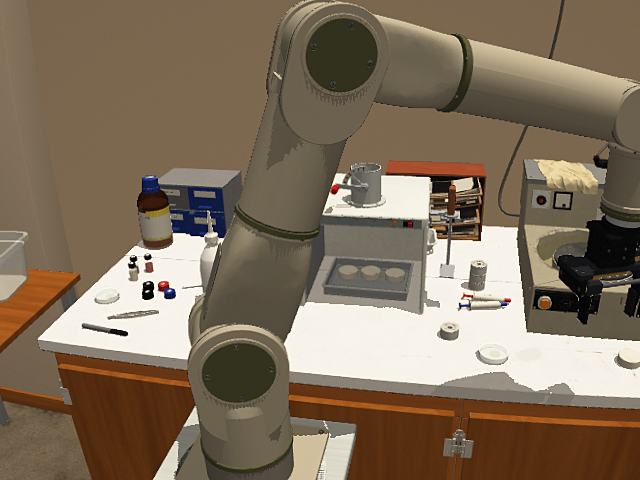

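View pics/t0.png

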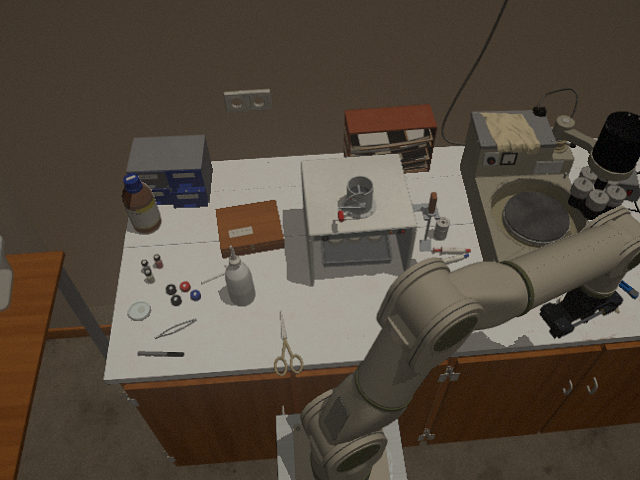

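Side view: the knob is at (336,189), the handle at (451,195), the tray with three carriers around (365,275) and the weight at (449,331). In the top view the bottle is at (240,285). I need the hood yaw next, so I'm enlarging crops.

```bash
python3 - <<'E'
from h import *
a=cv2.imread("pics/t0.png")[145:275,285:465]; b=cv2.imread("pics/s0.png")[165:315,290:480]
a=cv2.resize(a,None,fx=4.2,fy=4.2,interpolation=cv2.INTER_CUBIC)[:,:]
cv2.imwrite("pics/ct.png",a)
b=cv2.resize(b,None,fx=4,fy=4,interpolation=cv2.INTER_CUBIC); cv2.imwrite("pics/cs.png",b)
find("wash_bottle",("top",),3); find("hood",k=3); find("puck_1_mid",k=4)
E
```

```text
puck_1_mid side 0.75 [ 0.7182 -0.1098  0.0156] [369. 273.]
puck_1_mid side 0.69 [ 0.5586 -0.1109  0.307 ] [362. 190.]
puck_1_mid top 0.47 [ 0.7243 -0.1162  0.0109] [354. 234.]
puck_1_mid top 0.44 [ 0.5461 -0.1121  0.2148] [362. 239.]
puck_1_mid top 0.28 [ 0.554  -0.1112  0.2985] [363. 217.]
```

View pics/ct.png

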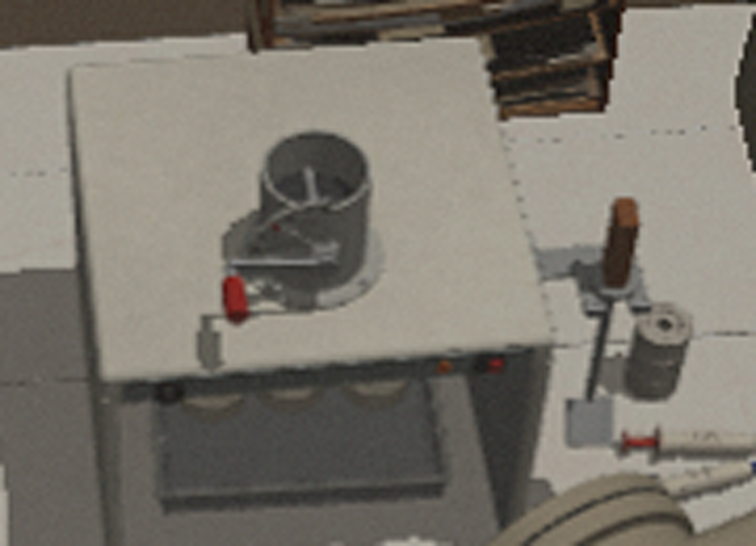

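View pics/cs.png

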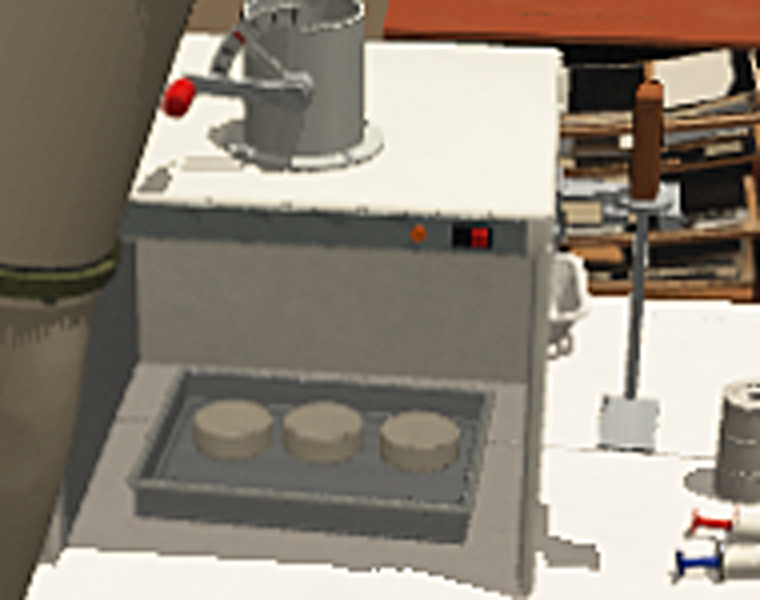

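```bash
cat >> h.py <<'E'
def onz(n,uv,z):
    c,R,t=cam(n);K=np.array(c["mtx"]);d=(np.linalg.inv(K)@np.r_[uv,1])[:2];s=d.copy()
    for _ in range(20): s=d/(1+c["k1"]*(s@s))
    r=R.T@np.r_[s,1]; C=-R.T@t; return C+r*(z-C[2])/r[2]
E
python3 - <<'E'
from h import *
T=lambda u,v:np.array([u,v])/4.2+[285,145]
S=lambda u,v:np.array([u,v])/4+[290,165]
def pr(l,n,p,z): print(l,onz(n,p,z))
pr("hood FL","top",T(103,382),.252);pr("hood FR","top",T(550,345),.252);pr("hood BL","top",T(72,66),.252);pr("BR","top",T(482,40),.252)
pr("FR side","side",S(553,218),.252); pr("BR side","side",S(560,48),.252)
pr("rim L","top",T(160,492),.028);pr("rim R","top",T(443,484),.028)
pr("rimL side","side",S(133,487),.028);pr("rimR side","side",S(468,517),.028)
pr("knob t","top",T(235,300),.305);
pr("bottle","top",np.array([240,298]),.0)
E
```

```text
hood FL [0.5388 0.0325 0.252 ]
hood FR [ 0.5437 -0.2584  0.252 ]
hood BL [0.8278 0.035  0.252 ]
BR [ 0.8284 -0.2604  0.252 ]
FR side [ 0.5405 -0.2615  0.252 ]
BR side [ 0.8315 -0.2554  0.252 ]
rim L [ 0.611  -0.0081  0.028 ]
rim R [ 0.5998 -0.2151  0.028 ]
rimL side [ 0.603  -0.0073  0.028 ]
rimR side [ 0.5956 -0.218   0.028 ]
knob t [ 0.5551 -0.0533  0.305 ]
bottle [0.5212 0.2491 0.    ]
```

Request:
jog_arm(deltas=[0,0,-0.35,0.038,0,0,-0.35,0.038,0,0,-0.35,0.038,0,0,-0.35,0,0,0,-0.35,0,0,0,-0.35,0,0,0,-0.35,0,0,0,-0.35,0,0,0,0,0], grip=0.2)

```text
t: 2.35
tool_pos: [0.2191, -0.5859, 0.4507]
tool_rot: [[1.0, -0.0, 0.003], [-0.0, -1.0, -0.006], [0.003, 0.006, -1.0]]
contact_force: [0.3, -0.3, 0.2]
width: 0.0358
grasp_force: 0.0
```

Request:
jog_arm(deltas=[0.1,-0.2,0,0,0.19,-0.43,0,0,0.19,-0.43,0,0,0.19,-0.43,0,0,0.19,-0.43,0,0,0.19,-0.43,0,0,0.19,-0.43,0,0,0.19,-0.43,0,0,0.19,-0.43,0,0,0.19,-0.43,0,0,0.19,-0.43,0,0,0.19,-0.43,0,0,0.19,-0.43,0,0,0.19,-0.43,0,0,0.19,-0.43,0,0,0.19,-0.43,0,0,0.1,-0.2,0,0,0,0,0,0])

```text
t: 4.15
tool_pos: [0.4635, -0.0347, 0.446]
tool_rot: [[1.0, 0.005, -0.0], [0.005, -1.0, 0.001], [-0.0, -0.001, -1.0]]
contact_force: [-0.9, -1.2, -0.2]
width: 0.0351
grasp_force: 0.0
```

```bash
python3 - <<'E'
from h import *
a=snap("side");b=snap("top","t1")
for n in "damper_knob damper_hinge hood_front tray_rim hook_grip hook_rest wash_bottle".split(): find(n,k=1)
E
```

```text
damper_knob side 0.51 [ 0.5562 -0.0453  0.3111] [333. 187.]
damper_hinge side 0.9 [ 0.5576 -0.1095  0.3033] [361. 192.]
hood_front side 0.92 [ 0.5419 -0.1108  0.2214] [361. 228.]
hood_front top 0.68 [ 0.6111 -0.316   0.2707] [433. 203.]
tray_rim side 0.89 [ 0.6086 -0.1115  0.0336] [365. 287.]
hook_grip side 0.67 [ 0.6124 -0.3132  0.2716] [452. 201.]
hook_grip top 0.85 [ 0.6094 -0.3127  0.275 ] [432. 202.]
hook_rest side 0.83 [ 0.6119 -0.3103  0.2389] [450. 214.]
hook_rest top 0.75 [ 0.6091 -0.3131  0.2366] [430. 211.]
wash_bottle side 0.62 [ 0.7146 -0.0511  0.0147] [348. 272.]
wash_bottle top 0.95 [ 0.532   0.2435 -0.0027] [242. 295.]
```

View pics/t1.png

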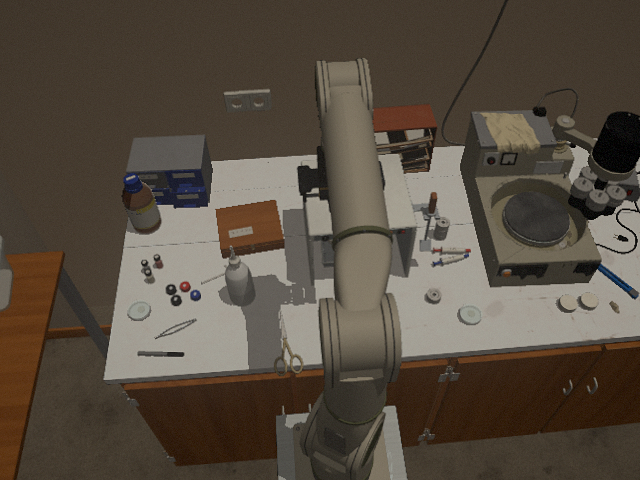

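Request:
jog_arm(deltas=[0.2,0.04,0,0,0.3,0.05,0,0,0.3,0.05,0.05,0,0.3,0.05,0.2,0,0,0,0.3,0,0,0,0.3,0,0,0,0.3,0,0,0,0.25,0,0,0,0.2,0,0,0,0.2,0,0,0,0.19,0,0,0,0,0,0,0,0,0], grip=0)

```text
t: 6.25
tool_pos: [0.5511, -0.0528, 0.2877]
tool_rot: [[1.0, -0.0, -0.0], [-0.0, -1.0, -0.0], [-0.0, 0.0, -1.0]]
contact_force: [-0.3, -0.2, 0.5]
width: 0.0435
grasp_force: 0.0
```

```bash
python3 - <<'E'
from h import *
a=snap("side"); print(ctrl.state()["tool_pos"])
cv2.imwrite("pics/s2.png",cv2.resize(a[120:260,260:440,::-1],None,fx=4,fy=4,interpolation=cv2.INTER_CUBIC))
E
```

```text
[ 0.5514 -0.0527  0.2882]
```

View pics/s2.png

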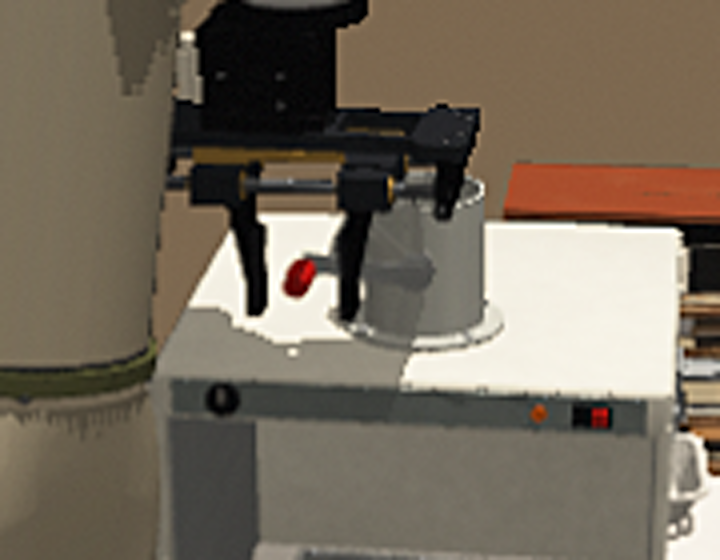

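The fingers straddle the knob, which is at about (300,275) in the crop. Closing on it.

Request:
jog_arm(deltas=[0,0,0,0,0,0,0,0,0,0,0,0,0,0,0,0,0,0,0,0,0,0,0,0], grip=1, force=12)

```text
t: 6.9
tool_pos: [0.5512, -0.05, 0.2876]
tool_rot: [[1.0, 0.003, 0.0], [0.003, -1.0, 0.003], [0.0, -0.003, -1.0]]
contact_force: [0.3, 7.8, 0.5]
width: 0.0152
grasp_force: 12.0
```

Request:
jog_arm(deltas=[0,0.011,-0.077,0,0,0.019,-0.075,0,0,0.026,-0.073,0,0,0.033,-0.07,0,0,0.04,-0.066,0,0,0.046,-0.062,0,0,0.05,-0.055,0,0,0,0,0,0,0,0,0,0,0,0,0])

```text
t: 7.9
tool_pos: [0.5517, -0.0658, 0.3278]
tool_rot: [[1.0, 0.005, 0.003], [0.005, -1.0, 0.005], [0.003, -0.005, -1.0]]
contact_force: [-3.1, 13.9, 12.3]
width: 0.0158
grasp_force: 12.0
```

```bash
python3 - <<'E'
from h import *
a=snap("side"); print(ctrl.state()["tool_pos"],ctrl.state()["contact_force"])
find("damper_knob",("side",));find("damper_hinge",("side",))
cv2.imwrite("pics/s3.png",cv2.resize(a[150:230,300:420,::-1],None,fx=6,fy=6,interpolation=cv2.INTER_CUBIC))
E
```

```text
[ 0.5517 -0.0658  0.3278] [-3.4503 13.4976 12.4971]
damper_knob side 0.61 [ 0.5547 -0.064   0.3462] [340. 173.]
damper_hinge side 0.65 [ 0.5573 -0.1128  0.3057] [362. 191.]
```

View pics/s3.png

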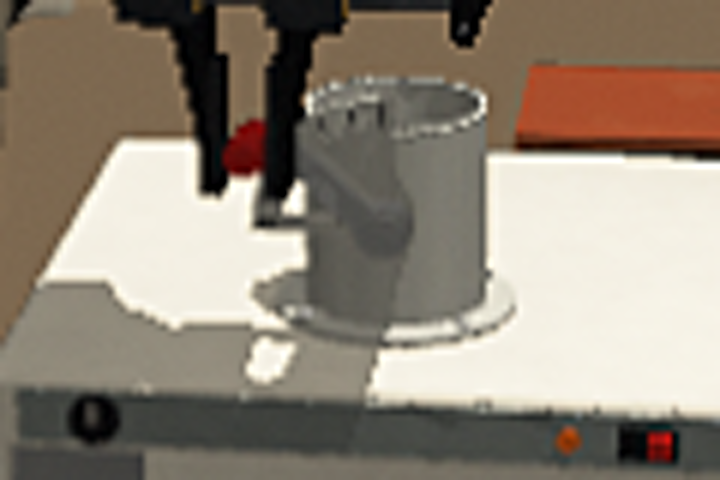

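Request:
jog_arm(deltas=[0,-0.012,-0.012,0,0,-0.012,-0.012,0,0,0,0,0])

```text
t: 8.35
tool_pos: [0.5516, -0.066, 0.3283]
tool_rot: [[1.0, 0.003, 0.002], [0.003, -1.0, 0.003], [0.002, -0.003, -1.0]]
contact_force: [0.7, 7.4, 3.4]
width: 0.0159
grasp_force: 12.0
```

Request:
jog_arm(deltas=[0,0,0,0,0,0,0,0,0,0,-0.1,0,0,0,-0.2,0,0,0,-0.3,0,0,0,-0.3,0,-0.1,0.1,-0.1,0,-0.2,0.2,0,0,-0.2,0.4,0,0,-0.2,0.4,0,0,-0.1,0.4,0,0,0,0.4,0,0,0,0.3,0,0,0,0.2,0,0,0,0,0,0], grip=0)

```text
t: 9.85
tool_pos: [0.4861, -0.2632, 0.4067]
tool_rot: [[1.0, -0.004, -0.001], [-0.004, -1.0, 0.0], [-0.001, -0.0, -1.0]]
contact_force: [0.6, -1.0, -0.2]
width: 0.0436
grasp_force: 0.0
```

```bash
python3 - <<'E'
from h import *
a=snap("side"); b=snap("top")
print(ctrl.state()["tool_pos"])
find("damper_knob");find("damper_hinge");find("hook_grip");find("hook_rest")
A=cv2.resize(a[150:230,310:410,::-1],None,fx=7,fy=7,interpolation=cv2.INTER_CUBIC)[:,:400+300]
cv2.imwrite("pics/s4.png",A)
E
```

```text
[ 0.4871 -0.2599  0.4074]
damper_knob side 0.56 [ 0.5574 -0.113   0.3031] [363. 192.]
damper_knob side 0.48 [ 0.5559 -0.0611  0.3477] [339. 172.]
damper_knob top 0.49 [ 0.556  -0.0654  0.3411] [346. 207.]
damper_knob top 0.22 [ 0.5462 -0.1146  0.2163] [363. 238.]
damper_hinge side 0.93 [ 0.5604 -0.1135  0.3054] [363. 191.]
damper_hinge top 0.58 [ 0.5546 -0.1116  0.3012] [363. 216.]
hook_grip side 0.63 [ 0.6091 -0.3093  0.2764] [451. 199.]
hook_rest side 0.93 [ 0.6137 -0.3103  0.2391] [450. 214.]
hook_rest top 0.54 [ 0.5477 -0.115   0.2162] [363. 238.]
```

View pics/s4.png

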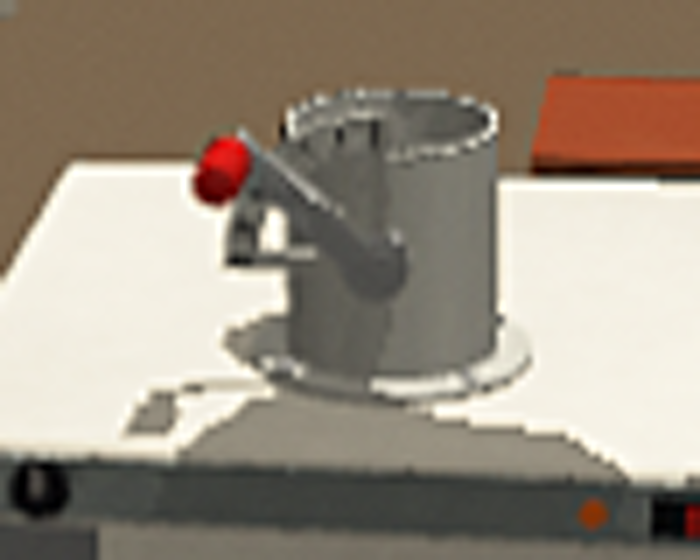

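```bash
python3 - <<'E'
from h import *
from scipy.optimize import least_squares
def red(im,roi):
    x0,x1,y0,y1=roi; c=im[y0:y1,x0:x1].astype(float); w=np.clip(c[:,:,0]-1.6*np.maximum(c[:,:,1],c[:,:,2])-20,0,None)
    v,u=np.mgrid[y0:y1,x0:x1]; return np.array([(u*w).sum(),(v*w).sum()])/w.sum()
s0=cv2.imread("pics/s0.png")[:,:,::-1];t0=cv2.imread("pics/t0.png")[:,:,::-1]
a=snap("side");b=snap("top")
roi_s=(325,348,165,200); roi_t=(330,355,195,225)
m={"side":(red(s0,roi_s),red(a,roi_s)),"top":(red(t0,roi_t),red(b,roi_t))}
print(m)
K=lambda th:[.548,-.112+.062*np.cos(th),.301+.062*np.sin(th)]
def f(p): return np.concatenate([(proj(n,K(p[1]))-proj(n,K(p[0])))-(m[n][1]-m[n][0]) for n in m])
r=least_squares(f,[.1,.7]);print(r.x,r.fun)
def g(p): return np.concatenate([proj(n,K(p[i])+np.r_[0,p[2:]])-m[n][i] for n in m for i in(0,1)])
r=least_squares(g,[.1,.7,0,0]);print(r.x,r.fun)
E
```

```text
{'side': (array([334.6708, 188.1913]), array([341.5052, 173.154 ])), 'top': (array([340.4413, 214.7205]), array([346.9197, 205.2377]))}
[0.0959 0.7455] [ 0.0649 -0.0254 -0.0708  0.0399]
[ 0.0976  0.744  -0.0013  0.0076] [-0.0215 -0.8351  0.0329 -0.8585  0.1641  1.4317  0.0974  1.4473]
```

Request:
jog_arm(deltas=[0.2,0.1,0,0,0.3,0.14,0,0,0.3,0.13,0,0,0.3,0.13,0,0,0.3,0.1,0,0,0.14,0.04,0.1,0,0,0,0.3,0,0,0,0.2,0,0,0,0,0,0,0,0,0])

```text
t: 11.45
tool_pos: [0.6098, -0.312, 0.36]
tool_rot: [[1.0, -0.0, 0.0], [-0.0, -1.0, -0.0], [0.0, 0.0, -1.0]]
contact_force: [0.1, -0.5, 0.7]
width: 0.0434
grasp_force: 0.0
```

```bash
python3 - <<'E'
from h import *
a=snap("side"); b=snap("top")
print(ctrl.state()["tool_pos"])
find("hook_grip");find("hook_rest");find("hook_tip")
E
```

```text
[ 0.6102 -0.3121  0.361 ]
hook_grip side 0.58 [ 0.6106 -0.3095  0.2736] [451. 200.]
hook_rest side 0.74 [ 0.6134 -0.311   0.2396] [451. 213.]
hook_tip side 0.89 [ 0.5824 -0.3076  0.0895] [445. 277.]
hook_tip side 0.28 [ 0.6129 -0.3119  0.2396] [451. 214.]
```

Request:
jog_arm(deltas=[0,0,0.2,0,0,0,0.3,0,0,0,0.3,0,0,0,0.25,0,0,0,0.17,0,0,0,0,0])

```text
t: 12.45
tool_pos: [0.6095, -0.3119, 0.26]
tool_rot: [[1.0, -0.0, -0.003], [-0.0, -1.0, 0.001], [-0.003, -0.001, -1.0]]
contact_force: [0.3, -0.2, 0.2]
width: 0.0435
grasp_force: 0.0
```

Request:
jog_arm(deltas=[0,0,0,0,0,0,0,0,0,0,0,0,0,0,0,0,0,0,0,0,0,0,0,0], grip=1, force=20)

```text
t: 13.05
tool_pos: [0.6104, -0.312, 0.2625]
tool_rot: [[1.0, -0.0, 0.001], [-0.0, -1.0, -0.0], [0.001, 0.0, -1.0]]
contact_force: [0.3, 1.1, 3.3]
width: 0.016
grasp_force: 20.0
```

Request:
jog_arm(deltas=[0,0,-0.1,0,0,0,-0.15,0,-0.05,0,0,0,-0.1,0,0,0,-0.2,0,0,0,-0.3,0,0,0,-0.3,0,0,0,-0.3,0,0,0,-0.3,0,0,0,-0.2,-0.1,0,0,0,-0.3,0,0,0,-0.4,0,0,0,-0.4,0,0,0,-0.4,0,0,0,-0.4,0,0,0,-0.3,0,0,0,-0.2,0,0,0,0,0,0,0,0,0,0])

```text
t: 14.95
tool_pos: [0.4699, -0.113, 0.2818]
tool_rot: [[1.0, -0.001, -0.0], [-0.001, -1.0, -0.001], [-0.0, 0.001, -1.0]]
contact_force: [-0.4, -0.7, -1.5]
width: 0.0163
grasp_force: 20.0
```

```bash
python3 - <<'E'
from h import *
a=snap("side","s5"); b=snap("top")
s=ctrl.state();print(s["tool_pos"],s["contact_force"],s["ft_torque"])
find("hook_grip");find("hook_tip")
E
```

```text
[ 0.47   -0.1135  0.2817] [ 0.0302 -0.1718 -2.0357] [0.0249 0.0195 0.018 ]
hook_grip side 0.6 [ 0.4655 -0.1095  0.2942] [355. 211.]
hook_tip side 0.84 [ 0.4403 -0.1092  0.1081] [354. 294.]
hook_tip top 0.42 [ 0.6093 -0.3127  0.237 ] [430. 211.]
hook_tip top 0.4 [ 0.7166 -0.0569  0.0137] [336. 237.]
```

View pics/s5.png

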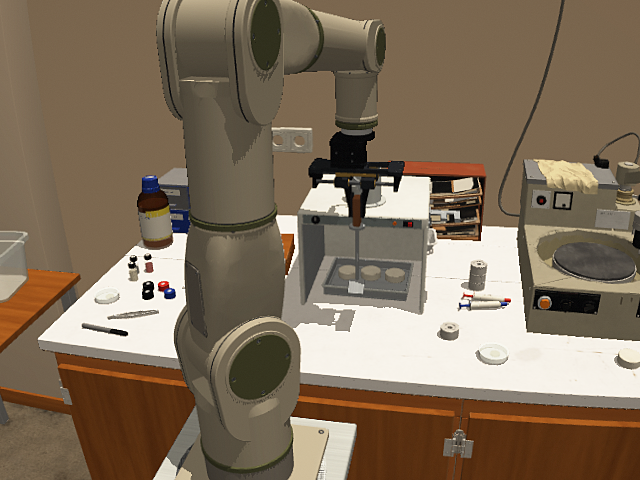

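The hook is held squarely, hanging at (355,290) in front of the hood. The tool can't tilt, so I'll tilt the hook in a loose grip by trailing its tip on the bench. First I lower it to touch.

Request:
jog_arm(deltas=[0.1,0,0.1,0,0.1,0,0.2,0,0.1,0,0.3,0,0,0,0.3,0,0,0,0.2,0,0,0,0.12,0,0,0,0.08,0,0,0,0.04,0,0,0,0.02,0,0,0,0,0])

```text
t: 16.25
tool_pos: [0.4961, -0.1119, 0.1753]
tool_rot: [[1.0, -0.0, 0.004], [-0.0, -1.0, -0.001], [0.004, 0.001, -1.0]]
contact_force: [-0.5, 0.5, 7.7]
width: 0.0159
grasp_force: 20.0
```

Request:
jog_arm(deltas=[0,0,0,0,0,0,0,0,-0.03,0,0,0,-0.06,0,0,0,-0.06,0,0,0,-0.06,0,0,0,-0.06,0,0,0,-0.06,0,0,0], force=4)

```text
t: 17.05
tool_pos: [0.4683, -0.112, 0.174]
tool_rot: [[1.0, -0.0, 0.002], [-0.0, -1.0, -0.001], [0.002, 0.001, -1.0]]
contact_force: [0.6, 0.7, 5.7]
width: 0.0163
grasp_force: 4.0
```

```bash
python3 - <<'E'
from h import *
a=snap("side")
s=ctrl.state();print(s["tool_pos"],s["contact_force"],s["ft_torque"])
find("hook_grip",("side",));find("hook_tip",("side",))
E
```

```text
[ 0.4675 -0.1121  0.1737] [-0.5657  1.2809  6.2898] [ 0.3681 -0.0585 -0.0445]
hook_grip side 0.95 [ 0.4708 -0.1081  0.1918] [355. 254.]
hook_tip side 0.84 [ 0.4651 -0.1107  0.0018] [356. 329.]
```

Request:
jog_arm(deltas=[-0.07,0,0,0,-0.07,0,0,0,-0.07,0,0.003,0,-0.07,0,0.005,0,-0.07,0,0.008,0,-0.07,0,0.01,0,-0.07,0,0.013,0,-0.07,0,0.016,0,-0.07,0,0.018,0,-0.07,0,0.02,0,0,0,0,0])

```text
t: 18.3
tool_pos: [0.411, -0.1121, 0.1655]
tool_rot: [[1.0, -0.001, -0.001], [-0.001, -1.0, -0.0], [-0.001, 0.0, -1.0]]
contact_force: [-0.6, 0.1, 0.1]
width: 0.0157
grasp_force: 4.0
```

```bash
python3 - <<'E'
from h import *
a=snap("side")
s=ctrl.state();print(s["tool_pos"],s["contact_force"],s["ft_torque"])
find("hook_grip",("side",));find("hook_tip",("side",))
E
```

```text
[ 0.4114 -0.1121  0.1656] [-0.5425 -0.4398  0.6956] [0.0037 0.2937 0.0215]
hook_grip side 0.57 [ 0.413 -0.109  0.184] [351. 269.]
hook_grip side 0.32 [ 0.7212 -0.1762  0.0141] [394. 274.]
hook_tip side 0.62 [ 0.4632 -0.1099  0.0006] [355. 330.]
```

Request:
jog_arm(deltas=[0,0,0,0,0,0,0,0,0,0,-0.08,0,0,0,-0.07,0,0.2,0,0,0,0.3,0,0,0,0.3,0,0,0,0.2,0,0,0,0,0,0.07,0,0,0,0.08,0,0,0,0.005,0,0,0,0,0], force=20)

```text
t: 19.65
tool_pos: [0.4912, -0.1119, 0.1652]
tool_rot: [[1.0, -0.0, -0.0], [-0.0, -1.0, -0.0], [-0.0, 0.0, -1.0]]
contact_force: [-0.5, 1.2, -0.7]
width: 0.0159
grasp_force: 20.0
```

Request:
jog_arm(deltas=[0,0,0,0,0,0,0.01,0,-0.07,0,0.022,0,-0.07,0,0.024,0,-0.07,0,0.026,0,-0.07,0,0.029,0,-0.07,0,0.032,0,-0.07,0,0.035,0,-0.07,0,0.038,0,-0.07,0,0.041,0,-0.07,0,0.044,0,-0.07,0,0.047,0,-0.07,0,0.05,0,0,0,0,0], force=4)

```text
t: 21.05
tool_pos: [0.4292, -0.112, 0.1327]
tool_rot: [[1.0, -0.001, -0.001], [-0.001, -1.0, -0.0], [-0.001, 0.0, -1.0]]
contact_force: [-0.2, -0.4, -0.6]
width: 0.0163
grasp_force: 4.0
```

```bash
python3 - <<'E'
from h import *
a=snap("side")
s=ctrl.state();print(s["tool_pos"],s["contact_force"],s["ft_torque"])
find("hook_grip",("side",));find("hook_tip",("side",));find("tray_rim",("side",));find("hood_front",("side",))
E
```

```text
[ 0.4298 -0.1121  0.1331] [-0.1229 -0.2248 -0.8983] [0.0096 0.0613 0.0156]
hook_tip side 0.68 [ 0.5413 -0.111  -0.0021] [361. 313.]
tray_rim side 0.58 [ 0.6073 -0.1145  0.034 ] [366. 287.]
hood_front side 0.95 [ 0.5432 -0.1118  0.2203] [361. 228.]
hood_front side 0.22 [ 0.7218 -0.1777  0.0175] [395. 273.]
```

Request:
jog_arm(deltas=[-0.07,0,0.054,0,-0.07,0,0.057,0,-0.06,0,0.052,0,0,0,0,0])

```text
t: 21.7
tool_pos: [0.4131, -0.112, 0.1196]
tool_rot: [[1.0, -0.001, -0.001], [-0.001, -1.0, -0.0], [-0.001, 0.0, -1.0]]
contact_force: [0.1, 0.2, -0.6]
width: 0.0157
grasp_force: 4.0
```

Request:
jog_arm(deltas=[0,0,0,0,0,0,0,0,0,0,0,0,0,0,-0.1,0,0,0,-0.2,0,0,0,-0.2,0,0,0,-0.1,0,0,0,0,0], force=50)

```text
t: 22.5
tool_pos: [0.415, -0.1122, 0.1696]
tool_rot: [[1.0, -0.0, 0.002], [-0.0, -1.0, -0.001], [0.002, 0.001, -1.0]]
contact_force: [-0.9, -0.3, -2.1]
width: 0.0155
grasp_force: 50.0
```

```bash
python3 - <<'E'
from h import *
a=snap("side")
s=ctrl.state();print(s["tool_pos"],s["contact_force"],s["ft_torque"])
find("hook_grip",("side",));find("hook_tip",("side",));find("tray_rim",("side",));
E
```

```text
[ 0.4145 -0.1121  0.1687] [-1.1967  0.0628 -1.2854] [ 0.0266  0.103  -0.0018]
hook_grip side 0.8 [ 0.4213 -0.1116  0.1913] [353. 264.]
hook_tip side 0.78 [ 0.5435 -0.1104  0.0554] [361. 292.]
tray_rim side 0.76 [ 0.6067 -0.114   0.0336] [366. 287.]
```

Request:
jog_arm(deltas=[0.1,0,0,0,0.2,0,0,0,0.25,0,0,0,0.2,0,0,0,0.15,0,0,0,0.07,0,0,0,0,0,0,0,0,0,0,0])

```text
t: 23.5
tool_pos: [0.4914, -0.112, 0.1682]
tool_rot: [[1.0, -0.0, -0.001], [-0.0, -1.0, 0.0], [-0.001, -0.0, -1.0]]
contact_force: [-0.2, -0.3, -1.6]
width: 0.0157
grasp_force: 50.0
```

```bash
python3 - <<'E'
from h import *
a=snap("side")
s=ctrl.state();print(s["tool_pos"],s["contact_force"],s["ft_torque"])
find("hook_tip",("side",));find("tray_rim",("side",));
cv2.imwrite("pics/s6.png",cv2.resize(a[200:320,290:440,::-1],None,fx=5,fy=5,interpolation=cv2.INTER_CUBIC))
E
```

```text
[ 0.4913 -0.1121  0.1683] [-0.3082  0.5849 -1.1116] [ 0.0415  0.0534 -0.0403]
hook_tip side 0.85 [ 0.6209 -0.1083  0.0503] [364. 278.]
tray_rim side 0.96 [ 0.6076 -0.1147  0.0311] [366. 288.]
```

View pics/s6.png

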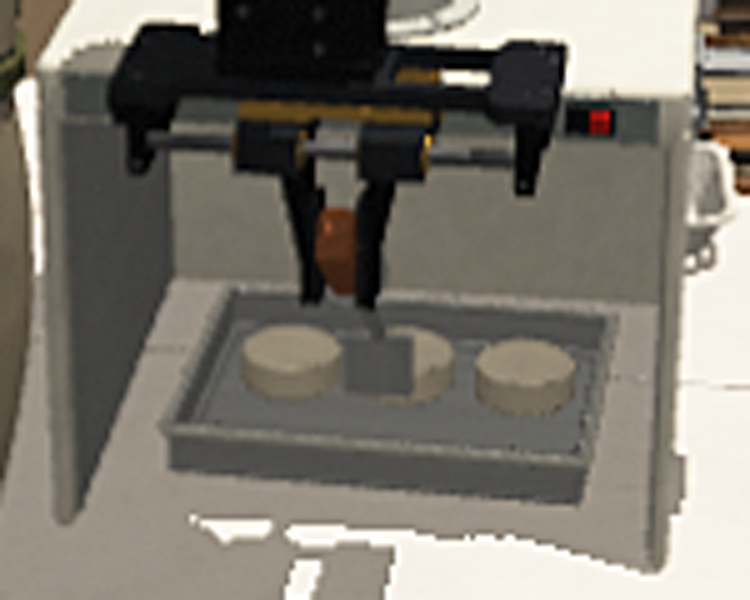

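The tongue hangs vertical above the tray floor, its tip at crop (380,393) behind the rim at (378,445). I'm lowering it now.

Request:
jog_arm(deltas=[0,0,0.1,0,0,0,0.15,0,0,0,0.13,0,0,0,0.08,0,0,0,0.05,0,0,0,0,0,0,0,0,0])

```text
t: 24.35
tool_pos: [0.492, -0.112, 0.1278]
tool_rot: [[1.0, -0.0, 0.0], [-0.0, -1.0, -0.0], [0.0, 0.0, -1.0]]
contact_force: [-0.6, -0.4, -2.3]
width: 0.0157
grasp_force: 50.0
```

```bash
python3 - <<'E'
from h import *
a=snap("side")
s=ctrl.state();print(s["tool_pos"],s["contact_force"],s["ft_torque"])
find("hook_tip",("side",));find("tray_rim",("side",));
E
```

```text
[ 0.4921 -0.112   0.1279] [ 0.0541 -0.1975 -1.3288] [0.0194 0.0507 0.0291]
hook_tip side 0.82 [ 0.6206 -0.1089  0.0113] [364. 292.]
tray_rim side 0.62 [ 0.6085 -0.1105  0.0353] [364. 286.]
```

Request:
jog_arm(deltas=[-0.03,0,0,0,-0.03,0,0,0,-0.03,0,0,0,-0.03,0,0,0,-0.03,0,0,0,-0.03,0,0,0,-0.03,0,0,0,-0.03,0,0,0,-0.03,0,0,0,-0.03,0,0,0,-0.03,0,0,0,-0.03,0,0,0])

```text
t: 25.7
tool_pos: [0.463, -0.112, 0.1277]
tool_rot: [[1.0, -0.0, 0.0], [-0.0, -1.0, -0.0], [0.0, 0.0, -1.0]]
contact_force: [3.6, -0.3, -2.3]
width: 0.0158
grasp_force: 50.0
```

```bash
python3 - <<'E'
from h import *
a=snap("side")
s=ctrl.state();print(s["tool_pos"],s["contact_force"],s["ft_torque"])
find("hook_tip",("side",));find("tray_rim",("side",));
E
```

```text
[ 0.4626 -0.112   0.1276] [ 1.8243  0.0997 -0.9558] [ 0.0292 -0.5734 -0.0088]
hook_tip side 0.59 [ 0.5912 -0.1095  0.0115] [363. 298.]
tray_rim side 0.78 [ 0.5885 -0.114   0.0337] [365. 291.]
```

Request:
jog_arm(deltas=[-0.02,0,0,0,-0.04,0,0,0,-0.05,0,0,0,-0.05,0,0,0,-0.05,0,0,0,-0.05,0,0,0,-0.05,0,0,0,-0.05,0,0,0,-0.05,0,0,0,-0.05,0,0,0,-0.05,0,0,0,-0.05,0,0,0,-0.05,0,0,0,-0.05,0,0,0,-0.05,0,0,0,-0.04,0,0,0,-0.02,0,0,0])

```text
t: 27.55
tool_pos: [0.4012, -0.112, 0.1276]
tool_rot: [[1.0, -0.0, 0.0], [-0.0, -1.0, -0.0], [0.0, 0.0, -1.0]]
contact_force: [3.0, -0.1, -2.8]
width: 0.0158
grasp_force: 50.0
```

```bash
python3 - <<'E'
from h import *
a=snap("side")
s=ctrl.state();print(s["tool_pos"],s["contact_force"],s["qpos"])
find("hook_tip",("side",));find("tray_rim",("side",));find("puck_0_mid",("side",),3)
E
```

```text
[ 0.401  -0.112   0.1276] [ 1.1217  0.5797 -0.7141] [ 0.7737 -0.0194 -0.5966  2.0697 -0.012   1.0882 -1.3884]
hook_tip side 0.72 [ 0.5285 -0.1129  0.0086] [361. 312.]
tray_rim side 0.95 [ 0.5241 -0.1098  0.0342] [359. 304.]
puck_0_mid side 0.78 [ 0.6372 -0.1713  0.0151] [390. 289.]
```

Request:
jog_arm(deltas=[-0.03,0,0,0,-0.05,0,0,0,-0.05,0,0,0,-0.05,0,0,0,-0.05,0,0,0,-0.04,0,0,0,-0.03,0,0,0])

```text
t: 28.45
tool_pos: [0.3771, -0.112, 0.1276]
tool_rot: [[1.0, -0.0, 0.0], [-0.0, -1.0, -0.0], [0.0, 0.0, -1.0]]
contact_force: [2.4, -0.2, -3.2]
width: 0.0156
grasp_force: 50.0
```

```bash
python3 - <<'E'
from h import *
a=snap("side")
s=ctrl.state();print(s["tool_pos"],s["contact_force"],s["qpos"])
find("hook_tip",("side",));find("tray_rim",("side",));find("hood_front",("side",))
E
```

```text
[ 0.3769 -0.1121  0.1276] [ 0.0486  0.2043 -0.7805] [ 0.7874 -0.0809 -0.5824  2.1204 -0.0498  1.0895 -1.3417]
hook_tip side 0.71 [ 0.5059 -0.1093  0.0108] [358. 316.]
tray_rim side 0.56 [ 0.4992 -0.1116  0.0324] [358. 310.]
hood_front side 0.93 [ 0.5422 -0.1093  0.2181] [360. 229.]
hood_front side 0.74 [ 0.506  -0.1061  0.0093] [357. 316.]
```

Request:
jog_arm(deltas=[-0.03,0,0,0,-0.05,0,0,0,-0.05,0,0,0,-0.05,0,0,0,-0.03,0,0,0,0,0,0,0])

```text
t: 29.25
tool_pos: [0.3602, -0.112, 0.1276]
tool_rot: [[1.0, -0.001, -0.0], [-0.001, -1.0, -0.0], [-0.0, 0.0, -1.0]]
contact_force: [0.7, -1.0, -1.2]
width: 0.0156
grasp_force: 50.0
```

```bash
python3 - <<'E'
from h import *
for k in range(2):
    a=snap("side","s7")
    s=ctrl.state();print(s["tool_pos"],s["contact_force"],s["qpos"])
    find("hook_tip",("side",));find("tray_rim",("side",));find("hood_front",("side",),1)
m=ctrl.silhouettes("tray_rim","side")
if m:
    m=m[0]["mask"]; ys,xs=np.nonzero(m); print(xs.min(),xs.max(),ys.min(),ys.max())
    for u in range(320,420,8):
        c=np.nonzero(m[:,u])[0]
        if len(c): print(u,c.min(),c.max(),onz("side",(u,c.max()+.5),0))
E
```

```text
[ 0.3603 -0.112   0.1276] [ 0.3245  0.1154 -1.9402] [ 0.7944 -0.1236 -0.5698  2.1543 -0.0745  1.0931 -1.309 ]
hook_tip side 0.76 [ 0.4913 -0.1101  0.0105] [357. 319.]
hook_tip side 0.27 [ 0.475  -0.3235  0.0004] [449. 334.]
tray_rim side 0.61 [ 0.4822 -0.1126  0.0328] [358. 313.]
hood_front side 0.78 [ 0.5418 -0.1094  0.2199] [360. 229.]
[ 0.3604 -0.1119  0.1275] [-0.4599  0.0593 -1.4797] [ 0.7943 -0.1228 -0.57    2.154  -0.0744  1.0929 -1.309 ]
hook_tip side 0.8 [ 0.4915 -0.1078  0.0105] [356. 319.]
hook_tip side 0.71 [ 0.472  -0.3223 -0.0032] [448. 336.]
tray_rim side 0.63 [ 0.4844 -0.1121  0.0339] [358. 312.]
hood_front side 0.65 [ 0.5453 -0.1133  0.2199] [362. 228.]
312 408 279 327
320 288 320 [ 0.4898 -0.0211  0.    ]
328 279 321 [ 0.4883 -0.0407  0.    ]
336 283 322 [ 0.4869 -0.0601  0.    ]
344 305 322 [ 0.4898 -0.0787  0.    ]
352 282 323 [ 0.4883 -0.098   0.    ]
360 305 324 [ 0.4868 -0.1171  0.    ]
368 282 325 [ 0.4853 -0.1362  0.    ]
376 282 325 [ 0.488  -0.1546  0.    ]
384 283 326 [ 0.4864 -0.1735  0.    ]
392 283 326 [ 0.4891 -0.1919  0.    ]
400 282 327 [ 0.4875 -0.2107  0.    ]
408 285 291 [ 0.659  -0.2169  0.    ]
```

The rim is about 6 cm out and the tray is square. Unhooking.

Request:
jog_arm(deltas=[0.04,0,0,0,0.05,0,0,0,0,0,0,0,0,0,-0.08,0,0,0,-0.15,0,0,0,-0.2,0,0,0,-0.3,0,0,0,-0.3,0,0,0,-0.3,0,0,0,-0.3,0,0.1,0.1,-0.3,0,0.1,0.15,-0.3,0,0.08,0.1,-0.2,0,0,0.06,-0.12,0,0,0,0,0,0,0,0,0])

```text
t: 31.3
tool_pos: [0.3898, -0.1443, 0.3312]
tool_rot: [[1.0, -0.0, -0.0], [-0.0, -1.0, 0.0], [-0.0, -0.0, -1.0]]
contact_force: [0.1, -0.1, -2.5]
width: 0.0161
grasp_force: 50.0
```

```bash
python3 - <<'E'
from h import *
a=snap("side");b=snap("top")
s=ctrl.state();print(s["tool_pos"],s["contact_force"])
find("hook_tip",k=1);find("hook_grip",k=1);find("tray_rim");find("hood_front",("side",),1);find("puck_0_mid",k=4)
E
```

```text
[ 0.3897 -0.1442  0.3309] [ 0.6646  1.3646 -1.6661]
hook_tip side 0.71 [ 0.5192 -0.1446  0.2156] [374. 235.]
hook_tip top 0.53 [0.5326 0.2405 0.0007] [243. 294.]
hook_grip side 0.96 [ 0.3948 -0.1396  0.3529] [365. 197.]
tray_rim top 0.69 [ 0.5552 -0.0664  0.3393] [346. 208.]
hood_front side 0.67 [ 0.5452 -0.1122  0.2179] [361. 229.]
puck_0_mid side 0.54 [ 0.5966 -0.1753  0.014 ] [390. 298.]
```

Request:
jog_arm(deltas=[0.05,0,0.04,0,0.07,0,0.04,0,0.07,0,0.03,0,0.07,0,0,0,0.074,0,-0.077,0,0.074,0,-0.077,0,0.074,0,-0.077,0,0.074,0,-0.077,0], force=6)

```text
t: 32.65
tool_pos: [0.4354, -0.1448, 0.3482]
tool_rot: [[1.0, -0.0, 0.001], [-0.0, -1.0, -0.0], [0.001, 0.0, -1.0]]
contact_force: [0.1, -0.2, -1.2]
width: 0.0162
grasp_force: 6.0
```

```bash
python3 - <<'E'
from h import *
a=snap("side")
s=ctrl.state();print(s["tool_pos"],s["contact_force"])
find("hook_tip",("side",),k=1);find("hook_grip",("side",),k=1)
E
```

```text
[ 0.4362 -0.1448  0.349 ] [-1.6769  0.5546 -0.4603]
hook_tip side 0.97 [ 0.5328 -0.1442  0.2069] [375. 237.]
hook_grip side 0.66 [ 0.438  -0.1474  0.3675] [372. 183.]
```

Request:
jog_arm(deltas=[0.073,0,-0.051,0,0.073,0,-0.051,0,0.073,0,-0.051,0,0.073,0,-0.051,0,0.081,0,-0.038,0,0.081,0,-0.038,0,0.081,0,-0.038,0,0.081,0,-0.038,0,0.086,0,-0.023,0,0.086,0,-0.023,0,0.086,0,-0.023,0,0.086,0,-0.023,0,0.089,0,-0.008,0,0.089,0,-0.008,0,0.089,0,-0.008,0,0.08,0,-0.008,0])

```text
t: 34.4
tool_pos: [0.5399, -0.1448, 0.3857]
tool_rot: [[1.0, -0.0, -0.0], [-0.0, -1.0, 0.0], [-0.0, -0.0, -1.0]]
contact_force: [-1.2, -0.7, -1.6]
width: 0.0162
grasp_force: 6.0
```

```bash
python3 - <<'E'
from h import *
a=snap("side")
s=ctrl.state();print(s["tool_pos"],s["contact_force"])
find("hook_tip",("side",),k=1);find("hook_grip",("side",),k=1)
E
```

```text
[ 0.5405 -0.1447  0.3855] [-1.0099 -0.5596 -2.9731]
hook_tip side 0.9 [ 0.5183 -0.1428  0.2134] [373. 237.]
hook_grip side 0.64 [ 0.5366 -0.1407  0.403 ] [374. 152.]
```

Request:
jog_arm(deltas=[0,0,0,0,-0.1,0,0,0,-0.2,0,0,0,-0.3,0,0,0,-0.28,0.1,0,0,0,0.3,0.1,0,0,0.35,0.2,0,0,0.35,0.25,0,0,0.35,0.25,0,0,0.35,0.2,0,0,0.2,0.15,0,0,0.09,0.1,0,0,0,0,0,0,0,0,0], force=25)

```text
t: 35.95
tool_pos: [0.4694, -0.3107, 0.2867]
tool_rot: [[1.0, 0.001, 0.001], [0.001, -1.0, -0.0], [0.001, 0.0, -1.0]]
contact_force: [0.4, 1.3, -1.0]
width: 0.0161
grasp_force: 25.0
```

```bash
python3 - <<'E'
from h import *
a=snap("side");b=snap("top")
s=ctrl.state();print(s["tool_pos"],s["contact_force"],s["ft_torque"])
find("hook_tip",k=1);find("hook_grip",k=1);find("hook_rest",k=1);find("tray_rim",k=1)
E
```

```text
[ 0.4696 -0.3107  0.287 ] [-0.0921  0.4031 -0.9743] [-0.0081  0.0029 -0.0619]
hook_tip side 0.75 [ 0.4471 -0.3102  0.1131] [446. 297.]
hook_rest side 0.66 [ 0.6128 -0.3073  0.2342] [449. 216.]
tray_rim side 0.84 [ 0.4854 -0.1133  0.0325] [358. 313.]
tray_rim top 0.6 [ 0.4862 -0.1133  0.0268] [362. 294.]
```

Request:
jog_arm(deltas=[0.1,0.016,0.04,0,0.2,0,0.03,0,0.3,0,0,0,0.3,0,0,0,0.3,0,0,0,0.25,0,0,0,0.15,0,0,0,0.1,0,0,0,0.05,0,0,0,0,0,0,0,0,0,0,0])

```text
t: 37.55
tool_pos: [0.6085, -0.3136, 0.2804]
tool_rot: [[1.0, -0.001, -0.0], [-0.001, -1.0, -0.0], [-0.0, 0.0, -1.0]]
contact_force: [0.1, 0.9, -1.7]
width: 0.0159
grasp_force: 25.0
```

```bash
python3 - <<'E'
from h import *
a=snap("side");b=snap("top")
s=ctrl.state();print(s["tool_pos"],s["contact_force"],s["ft_torque"])
find("hook_tip",k=1);find("hook_grip",k=1);find("hook_rest",k=1)
E
```

```text
[ 0.6084 -0.3137  0.2806] [-0.3062  0.9478 -1.2219] [ 0.0455 -0.0141 -0.0377]
hook_tip side 0.64 [ 0.5849 -0.3107  0.1122] [447. 268.]
hook_grip side 0.64 [ 0.6077 -0.3134  0.2966] [453. 191.]
hook_rest side 0.69 [ 0.6141 -0.3093  0.2394] [450. 213.]
hook_rest top 0.47 [ 0.5928 -0.0528  0.0147] [338. 268.]
```

Request:
jog_arm(deltas=[0.012,-0.019,0.04,0,0,0,0.06,0,0,0,0.05,0,0,0,0.025,0,0,0,0.012,0,0,0,0,0,0,0,0,0])

```text
t: 38.65
tool_pos: [0.6098, -0.3119, 0.2655]
tool_rot: [[1.0, -0.0, 0.0], [-0.0, -1.0, -0.0], [0.0, 0.0, -1.0]]
contact_force: [0.6, 0.0, -2.1]
width: 0.0156
grasp_force: 25.0
```

Request:
jog_arm(deltas=[0,0,0.012,0,0,0,0.012,0,0,0,0.012,0,0,0,0,0])

```text
t: 39.05
tool_pos: [0.6097, -0.3118, 0.2622]
tool_rot: [[1.0, -0.0, -0.0], [-0.0, -1.0, 0.0], [-0.0, -0.0, -1.0]]
contact_force: [-0.1, -0.3, -2.4]
width: 0.016
grasp_force: 25.0
```

Request:
jog_arm(deltas=[0,0,0.012,0,0,0,0.012,0,0,0,0.012,0,0,0,0,0])

```text
t: 39.45
tool_pos: [0.6098, -0.3118, 0.2595]
tool_rot: [[1.0, -0.0, 0.0], [-0.0, -1.0, -0.0], [0.0, 0.0, -1.0]]
contact_force: [-0.2, -0.8, -1.6]
width: 0.0161
grasp_force: 25.0
```

```bash
python3 - <<'E'
from h import *
a=snap("side")
s=ctrl.state();print(s["tool_pos"],s["contact_force"],s["ft_torque"])
find("hook_tip",("side",),k=1);find("hook_grip",("side",),k=1);find("hook_rest",("side",),k=1)
E
```

```text
[ 0.6098 -0.3118  0.2595] [ 0.3985 -0.3905 -1.8035] [ 0.0225  0.0271 -0.0033]
hook_tip side 0.88 [ 0.5854 -0.3114  0.0905] [447. 276.]
hook_grip side 0.72 [ 0.6076 -0.3076  0.2752] [450. 200.]
hook_rest side 0.87 [ 0.6133 -0.3116  0.2393] [451. 214.]
```

Request:
jog_arm(deltas=[0,0,0.012,0,0,0,0.012,0,0,0,0.012,0,0,0,0,0])

```text
t: 40.05
tool_pos: [0.6099, -0.3118, 0.2592]
tool_rot: [[1.0, -0.001, 0.002], [-0.001, -1.0, -0.001], [0.002, 0.001, -1.0]]
contact_force: [-4.8, 1.2, 11.9]
width: 0.0159
grasp_force: 25.0
```

Request:
jog_arm(deltas=[0,0,-0.012,0,0,0,-0.008,0,0,0,0,0], force=6)

```text
t: 40.35
tool_pos: [0.6102, -0.3118, 0.2591]
tool_rot: [[1.0, -0.0, 0.001], [-0.0, -1.0, -0.001], [0.001, 0.001, -1.0]]
contact_force: [0.2, 0.4, 4.2]
width: 0.0161
grasp_force: 6.0
```

Request:
jog_arm(deltas=[0,0,0,0,0,0,0,0,0,0,0,0,0,0,0,0], grip=0.1)

```text
t: 40.75
tool_pos: [0.6097, -0.3118, 0.2579]
tool_rot: [[1.0, -0.0, -0.0], [-0.0, -1.0, 0.0], [-0.0, -0.0, -1.0]]
contact_force: [-0.6, 0.3, -0.5]
width: 0.0364
grasp_force: 0.0
```

Request:
jog_arm(deltas=[0,0,-0.05,0,0,0,-0.1,0,0,0,-0.2,0,0,0,-0.3,0,0,0,-0.3,0,0,0,-0.3,0,0,0,-0.2,0,-0.2,0,0,0,-0.3,0,0,0,-0.3,0.2,0,0,-0.3,0.3,0,0,-0.3,0.3,0,0,-0.2,0.3,0,0,0,0.2,0,0,0,0,0,0])

```text
t: 42.25
tool_pos: [0.4805, -0.4182, 0.3745]
tool_rot: [[1.0, -0.004, -0.0], [-0.004, -1.0, -0.001], [-0.0, 0.001, -1.0]]
contact_force: [1.2, 0.6, -0.1]
width: 0.0393
grasp_force: 0.0
```

```bash
python3 - <<'E'
from h import *
a=snap("side");b=snap("top")
s=ctrl.state();print(s["tool_pos"],s["contact_force"],s["width"])
for n in "hook_tip hook_grip hook_rest tray_rim hood_front damper_knob damper_hinge steel_weight wash_bottle".split(): find(n,k=1)
find("puck_0_mid",k=4)
E
```

```text
[ 0.4822 -0.4151  0.3746] [-0.8837 -0.1677  0.105 ] 0.03939826472198701
hook_tip side 0.8 [ 0.5814 -0.3093  0.0908] [446. 277.]
hook_tip top 0.88 [ 0.584  -0.3169  0.0874] [427. 250.]
hook_grip side 0.91 [ 0.612  -0.3121  0.2703] [452. 201.]
hook_grip top 0.65 [ 0.6088 -0.315   0.2726] [433. 203.]
hook_rest side 0.91 [ 0.6152 -0.3094  0.2364] [450. 214.]
hook_rest top 0.89 [ 0.6096 -0.3132  0.2358] [430. 211.]
tray_rim side 0.65 [ 0.4836 -0.1131  0.0346] [358. 312.]
tray_rim top 0.88 [ 0.4873 -0.1118  0.0264] [362. 294.]
hood_front side 0.59 [ 0.548  -0.1122  0.219 ] [362. 228.]
hood_front top 0.56 [ 0.5472 -0.116   0.2145] [363. 238.]
damper_knob side 0.81 [ 0.5541 -0.0629  0.3464] [340. 173.]
damper_knob top 0.48 [ 0.5572 -0.067   0.3406] [346. 207.]
damper_hinge side 0.88 [ 0.5605 -0.1144  0.3038] [363. 191.]
damper_hinge top 0.71 [ 0.5589 -0.1095  0.2962] [362. 216.]
steel_weight side 0.55 [ 0.4744 -0.3245 -0.0007] [449. 335.]
steel_weight top 0.39 [ 0.5565 -0.1097  0.3014] [362. 215.]
wash_bottle side 0.39 [ 0.5927 -0.1076  0.0158] [362. 296.]
wash_bottle top 0.92 [ 0.5283  0.2412 -0.0019] [243. 296.]
puck_0_mid side 0.65 [ 0.5968 -0.1726  0.0143] [389. 298.]
puck_0_mid top 0.67 [ 0.5935 -0.1746  0.0135] [377. 266.]
```

```bash
python3 -c "
from workcell import ctrl
print(ctrl.hand_in())"
```

```text
the job is handed in; nothing more can be done
None
```

I handed the job in at about 42 s. The damper is about half open, at roughly 0.745 rad by camera (mark at 0.785). The tray rim is about 6 cm in front of the hood, with all three carriers flat. The hook is back on its bracket, and the bottle and weight were not moved.

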